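# Seat the setscrew on the shaft's flat

## Robot

A 7-joint arm with a two-finger parallel gripper is mounted at the origin on a cart in front of the work surface, level with it; the furniture and walls round the work are solid. World frame = base frame: x ahead of the robot, y to its left, z up, the work surface at z = 0. Lengths are in m, angles in rad, forces in N, time in s.
With the tool pointing down it reaches from about 0.425 to 0.925 m from the base axis. Payload 6.8 kg.
Tool frame: the origin (TCP) lies on the centre line of the jaws, within the pads' length; the fingertips stand 19 mm ahead of it and the grasp point (between the pads) is the TCP; z points along the fingers, y is the line along which they close (so a half turn about z gives the same grasp; the last joint's range is limited). The gripper opens to 85 mm and grips with 20 to 120 N. Pads are 22 mm wide; open, the fingers measure 114 mm over their backs; the gripper's body (76 mm by 85 mm) begins 54 mm behind the grasp point. The pads swing forward as they close: fully open they stand 13 mm farther back than shut.
Start: joints at [-1.244, 0.477, 0.022, 1.555, -0.011, 1.109, -0.083], TCP at [0.284, 0.612, 0.25] pointing down, gripper open.
Joint ranges: [-2.96, 2.96], [-0.34, 2.1], [-1.41, 1.46], [0.24, 2.44], [-1.37, 4.51], [0.17, 1.92], [-2.96, 2.96]. Speed limits (rad/s): [2.39, 2.39, 3.14, 3.14, 3.14, 3.14, 3.14].

## Interface

Orientations are given as a rotation vector (axis times angle).
In Python, from bench import r gives the robot as it stands. The module is installed in compiled form; this text tells all that it offers.
- The arm moves only by the tool arm_command, never from a script. Its argument "rows" is a list of rows, each an object of numbers: "fingers": the opening, from -1 (shut) to 1 (fully open); "x", "y", "z": the shift along the tool's x, y, z in m; "ax", "ay", "az": the turn, a rotation vector about the tool's x, y, z in degrees. In form: [{"fingers": .., "x": .., "y": .., "z": .., "ax": .., "ay": .., "az": ..}, ...]. A call has 1 to 10 rows; each row shifts and turns the commanded pose from where the row before left it, along the tool's axes as they then stand; what a row does not reach is not made up. A row lasts 1/12 s, in which the tool goes at most 41.7 mm and 7.16 degrees, less where a joint would pass 70% of its speed; a pose out of reach is approached as far as the arm can. A call is refused whole if a number of a shift passes 0.0417 or a number of a turn 7.16, either way. A call with a gripper value outside its range is refused whole. The fingers move at their own pace and stop on an object; "grip_force" is the grip in N (left out, the last holds). Time passes only in rows, so rows that do not move let the fingers close. It gives the time, the measured TCP pose, the force, the opening and the grip force at its end, in the units of the state.
- r.get_obs(): the state, without advancing time (a new reading comes with each control period).
- r.grab_frame(name): name is "scene" or "top"; returns a dict with "frame" (400x640x3 uint8, red, green, blue), "depth" (400x640 float32, m along the optical axis (not along the pixel's ray), 0 where there is no reading), "K" (3x3 intrinsics, pixels), "world_from_camera" (4x4, takes a point from camera to world coordinates). Camera axes: x right, y down, z forward; pixel columns grow to the right and rows downward; lengths in m; the calibration is good to about 2 mm. A picture is of the moment at which its call begins.
- r.hand_in(): hands the job in; it is judged then, once.
The state is a dict: "clock": time; "joints": joint angles; "qvel": joint speeds; "tau": joint torques, N m; "tcp_pos": TCP position; "orientation": TCP orientation; "contact_force": force on the tool from outside, world axes, zero at the start; "moment": the same for the moment, N m; "grip_width": finger opening in m; "gripper_force": force on a finger pad.
Only numpy, scipy, OpenCV 4.12 (cv2) and the standard library are available. Lean on these libraries where they do the work, as an engineer would, in place of code of your own. Each camera call takes 0.05 s, during which the arm holds its last target. There are 200 camera calls.

## Task

Of the two pulley jigs, work on the one with the hex key standing in its hub: first turn its upright shaft until the flat squarely faces the setscrew that the key is in, then press the key's raised arm down until it stops level, so the screw is tight on the flat. Leave the shaft of the other, finished jig as it is, and let go at the end.

Things in the scene. Friction and masses are not known exactly. Their poses are not given: they have to be found in the camera images.
- jig: The jig to work on, fixed: grey base plate 120x120x12 mm, toothed pulley 68 mm across, above it a steel hub 52 mm across, top at 66 mm. Origin: on the table under the shaft's axis, mid-plate; z up. The setscrew is in the hub's -x side, 56 mm up, along the jig's x axis, with a dark hex key (L of 8 mm bar) in it; a second, finished jig is alike but has no key.
- shaft (a joint): The jig's upright steel shaft, 36 mm in diameter, out of the hub from 66 to 114 mm up, with one flat 31 mm wide, 9 mm off its axis (27 mm across). Value: rad, counter-clockwise from above; 0 = flat faces the setscrew (jig's -x), limits +-1.7, starts -1.3 to -0.6. Light friction (0.06 N m), stays where left, nothing stops it at 0.
- key (a joint): The key turns about the setscrew's axis. Its 90 mm arm lies in the plane x = -64 mm of the jig, from y = 0, z = 56 mm towards -y, sloping up by 0.7 rad minus this value. Positive tightens (arm goes down); at 0.7 it is level (centre line 56 mm up), at a hard stop: tight. Starts 0 to 0.2; friction 0.12 N m, stays where left.
- done_shaft (a joint): The like shaft of the other, finished jig, which has no key in its hub: its flat already faces its setscrew (about 0 rad). To be left alone.

How it is judged:
On the way, in this order (a step that is already met when the one before it is completed fails the run):
1. the shaft's flat faces the setscrew, within 15 degrees, while the key is still up (value of joint shaft between -0.26 and 0.26 rad and value of joint key below 0.45 rad), for 0.2 s.
2. the key is pressed down to within 10 degrees of its stop, the flat still facing the screw (value of joint key above 0.53 rad and value of joint shaft between -0.26 and 0.26 rad), for 0.2 s.
At the end, for the whole second after the job is handed in: The keyed jig's shaft stands with its flat facing the setscrew within 15 degrees (0.26 rad), the key's arm is down to within 10 degrees of its level stop (joint above 0.53 rad), and the other jig's shaft is within 0.3 rad of its aligned position (all of step 2 and value of joint done_shaft between -0.3 and 0.3 rad); the robot touches nothing.
It fails at once if the screw is tightened while the flat is turned away from it (value of joint key above 0.5 rad and (value of joint shaft below -0.3 rad or value of joint shaft above 0.3 rad)).
It fails at once if the finished jig's shaft is turned (value of joint done_shaft below -0.3 rad or value of joint done_shaft above 0.3 rad).
It also fails if it takes over 38 s, if anything falls off the work surface, if the arm or the gripper's body presses on something with over 40 N, if the wrist force passes 120 N, or if a joint passes its speed limit or range.

## Working session

There is one attempt and no reset: what is moved stays moved. The work goes in short steps, Python scripts to look and compute and a tool call to move; the robot and the scene stay as the last step left them, time stands still between calls to the robot, and variables do not carry over. Pictures are saved under pics/ and viewed, at most 10 in all, crops included, and the job is handed in when it is done.

Besides the shell and the picture viewer there is one more tool, called by a JSON object that holds its "op" and its "data". arm_command: Moves the arm, as the interface text tells. Its arguments: {"type":"object","properties":{"rows":{"type":"array"},"grip_force":{"type":"number"}},"required":["rows"]}

```bash
mkdir -p pics
cat > h.py <<'E'
from bench import r
import numpy as np, cv2
def grab(n):
    f=r.grab_frame(n); d=f['depth']; K=f['K']; T=f['world_from_camera']
    v,u=np.mgrid[0:400,0:640]
    P=np.stack([(u-K[0,2])/K[0,0]*d,(v-K[1,2])/K[1,1]*d,d,np.ones_like(d)],-1)@T.T
    return f['frame'],np.where(d[...,None]>0,P[...,:3],np.nan),f
def save(p,im): cv2.imwrite(p,im[...,::-1])
E
python3 - <<'E'
from h import *
for n in('scene','top'):
    im,P,f=grab(n); save(f'pics/{n}0.png',im); np.save(f'{n}0.npy',P); print(f['world_from_camera'].round(3).tolist(),f['K'][0,0])
o=r.get_obs(); print(o['tcp_pos'],o['orientation'],o['clock'],o['grip_width'])
E
```

```text
[[0.645, -0.408, 0.646, -0.034], [-0.764, -0.323, 0.558, -0.506], [-0.019, -0.854, -0.52, 0.52], [0.0, 0.0, 0.0, 1.0]] 433.5643500160493
[[-0.079, -0.974, 0.214, 0.322], [-0.997, 0.076, -0.02, -0.01], [0.003, -0.215, -0.977, 1.066], [0.0, 0.0, 0.0, 1.0]] 485.71452141333833
[0.2841193  0.61173594 0.24941328] [-6.77502082e-01 -3.06742972e+00  2.61653042e-03] 0.1 0.08500687089668817
```

View pics/top0.png

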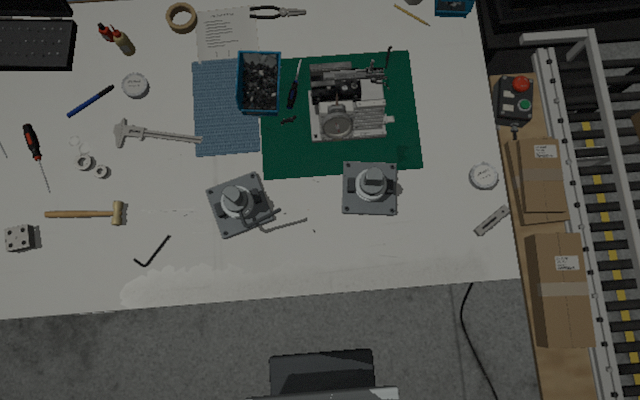

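View pics/scene0.png

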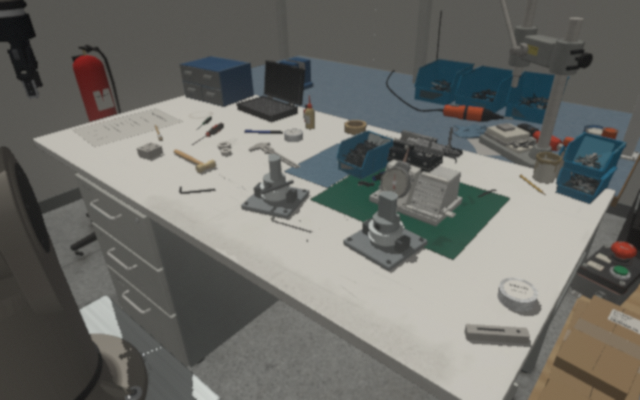

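The keyed jig is at top pixels (238,205), with its key on the right near (262,218). The finished jig is at (370,187). Next I'll measure the keyed one.

Run:
```python
from h import *
im=cv2.imread('pics/top0.png')
a=cv2.resize(im[165:245,195:315],None,fx=5,fy=5,interpolation=cv2.INTER_CUBIC)
s=cv2.imread('pics/scene0.png'); b=cv2.resize(s[145:240,235:325],None,fx=4,fy=4,interpolation=cv2.INTER_CUBIC)
c=np.zeros((600,600,3),np.uint8)
cv2.imwrite('pics/c1.png',cv2.convertScaleAbs(a,alpha=1.6)); cv2.imwrite('pics/c2.png',cv2.convertScaleAbs(b,alpha=1.5))
P=np.load('top0.npy')
Q=P[165:245,195:315]; 
for lo,hi in((.005,.02),(.06,.072),(.108,.12)):
    m=(Q[...,2]>lo)&(Q[...,2]<hi); X=Q[m]; 
    if len(X)<5: continue
    print(lo,len(X),X.mean(0).round(4),np.median(X[:,2]).round(4),X[:,:2].min(0).round(3),X[:,:2].max(0).round(3))
    rc=cv2.minAreaRect((X[:,:2]*1000).astype(np.float32)); print(rc)
m=(Q[...,2]>.108)&(Q[...,2]<.12)
np.set_printoptions(linewidth=200); print((Q[m][:,:2]*1000).round().astype(int).tolist())
# z map near key
print((Q[35:70:2,50:115:2,2]*1000).round().astype(int))
```

```text
0.005 1900 [0.5602 0.1414 0.0121] 0.0126 [ 0.458 -0.022] [0.654 0.25 ]
((557.6068725585938, 116.8919448852539), (265.11279296875, 180.3828582763672), 85.56140899658203)
0.06 311 [0.5418 0.1463 0.0662] 0.0665 [0.496 0.108] [0.584 0.179]
((536.3456420898438, 138.93325805664062), (89.23750305175781, 50.31060791015625), 30.125959396362305)
0.108 211 [0.5606 0.1495 0.1148] 0.115 [0.543 0.134] [0.577 0.168]
((562.1019897460938, 149.3017578125), (35.476966857910156, 26.321697235107422), 49.29315948486328)
[[576, 156], [577, 154], [575, 151], [575, 149], [576, 147], [576, 146], [574, 160], [574, 157], [575, 156], [573, 153], [573, 151], [574, 149], [573, 147], [573, 145], [574, 144], [572, 141], [573, 164], [573, 162], [573, 160], [572, 158], [572, 156], [572, 154], [571, 151], [571, 149], [571, 148], [572, 146], [571, 144], [571, 142], [571, 140], [571, 164], [571, 162], [570, 160], [569, 157], [571, 156], [571, 154], [569, 152], [570, 150], [571, 149], [570, 146], [569, 144], [569, 142], [568, 139], [569, 138], [569, 166], [569, 164], [568, 162], [568, 160], [568, 158], [568, 156], [568, 1
[... 13934 characters left out ...]
4                   -2                    0                   -3                    1                    3                    1
                     2                    4                    1                   -1                    5                    2                    0                    1                    3
                     1                    2                    2                    1                    4                   -2                    1                    0                   -1
                     4                    4                    2                    1                    2                    0]]<stdin>:17: RuntimeWarning: invalid value encountered in cast
```

View pics/c1.png

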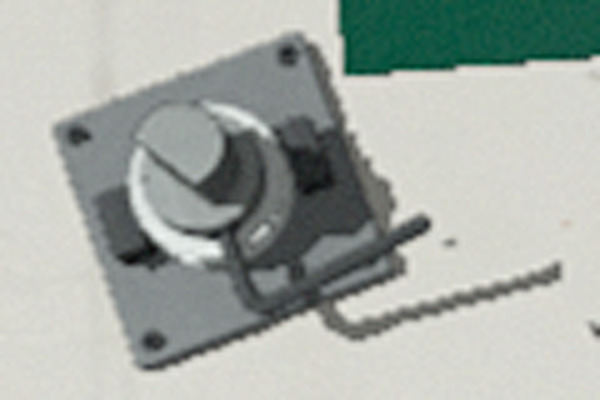

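View pics/c2.png

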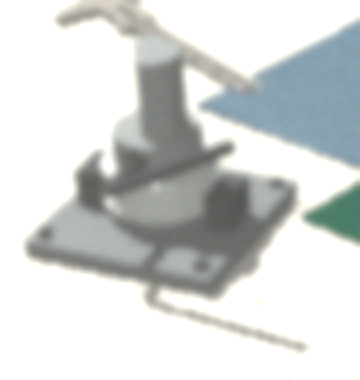

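```bash
cat > meas.py <<'E'
from h import *
from scipy.optimize import minimize
def measure(P,pr=True):
    Q=P.reshape(-1,3); near=np.hypot(Q[:,0]-.551,Q[:,1]-.145)<.14
    Q=Q[near]; 
    pl=Q[(Q[:,2]>.007)&(Q[:,2]<.018)]
    return Q,pl
def fitshaft(X,c0=None):
    # score: area overlap of model (circle r18 cut at 9mm)
    def sd(p):
        d=X-p[:2]; n=np.array([np.cos(p[2]),np.sin(p[2])])
        return np.maximum(np.hypot(*d.T)-.018,d@n-.009)
    g=np.stack(np.meshgrid(*[np.arange(-.019,.0191,.001)]*2),-1).reshape(-1,2)
    from scipy.spatial import cKDTree
    t=cKDTree(X)
    def cost(p):
        G=g; n=np.array([np.cos(p[2]),np.sin(p[2])]); G=G[(np.hypot(*G.T)<.0175)&(G@n<.0085)]+p[:2]
        return (np.maximum(sd(p),0)**2).mean()+ (np.maximum(t.query(G)[0]-.0012,0)**2).mean()
    best=min((minimize(cost,[*X.mean(0),a],method='Nelder-Mead',options=dict(initial_simplex=None,xatol=1e-5,fatol=1e-12)) for a in np.arange(-3.1,3.1,.5)),key=lambda s:s.fun)
    return best.x,best.fun
E
python3 - <<'E'
from meas import *
P=np.load('top0.npy'); Q,pl=measure(P)
S=Q[(Q[:,2]>.109)&(Q[:,2]<.12)&(np.hypot(Q[:,0]-.56,Q[:,1]-.15)<.03)]
print('shaft',fitshaft(S[:,:2]))
# key arm: points with 68<z<112, outside shaft
K=Q[(Q[:,2]>.068)&(Q[:,2]<.112)&(np.hypot(Q[:,0]-.56,Q[:,1]-.15)>.045)]
l=cv2.fitLine(K.astype(np.float32),cv2.DIST_HUBER,0,.01,.01).ravel(); l=l*np.sign(l[2]); l[3:]*=np.sign(l[2])
K=K[np.linalg.norm(np.cross(K-l[3:],l[:3]),axis=1)<.012]
l=cv2.fitLine(K.astype(np.float32),cv2.DIST_HUBER,0,.001,.001).ravel()
s=np.sign(l[2]); d=l[:3]*s
print('key dir',d,'elev',np.arcsin(d[2]),'yaw(jig)',np.arctan2(d[0],-d[1]),'pt',l[3:],len(K),K[K[:,2].argmax()],'end')
rc=cv2.minAreaRect((pl[:,:2]*1000).astype(np.float32)); print('plate',rc)
H=Q[(Q[:,2]>.062)&(Q[:,2]<.07)&(np.hypot(Q[:,0]-.56,Q[:,1]-.15)<.03)]
print('hub',H.mean(0),len(H))
E
```

```text
shaft (array([0.55893613, 0.15212597, 2.41080851]), np.float64(4.574555166959878e-09))Traceback (most recent call last):
  File "<stdin>", line 9, in <module>
cv2.error: OpenCV(4.12.0) /io/opencv/modules/imgproc/src/linefit.cpp:102: error: (-215:Assertion failed) count > 0 in function 'fitLine3D_wods'
```

Run:
```python
from meas import *
P=np.load('top0.npy'); Q,pl=measure(P); c=np.array([.5589,.1521])
r0=np.hypot(*(Q[:,:2]-c).T)
K=Q[(Q[:,2]>.068)&(Q[:,2]<.112)&(r0>.045)]
for w in(.02,.008):
    l=cv2.fitLine(K.astype(np.float32),cv2.DIST_HUBER,0,.001,.001).ravel()
    K=K[np.linalg.norm(np.cross(K-l[3:],l[:3]),axis=1)<w]
d=l[:3]*np.sign(l[2])
print('key',d,'elev',np.arcsin(d[2]),'yaw',np.arctan2(d[0],-d[1]),'pt',l[3:],len(K),'end',K[K[:,2].argmax()])
pl=pl[(np.hypot(*(pl[:,:2]-c).T)<.09)]
h=cv2.convexHull((pl[:,:2]*1000).astype(np.float32)); print('plate',cv2.minAreaRect(h))
```

```text
key [ 0.26289886 -0.8409194   0.4730103 ] elev 0.49270436 yaw 0.3030057 pt [0.5121851  0.08660358 0.08726361] 126 end [0.52082063 0.05847598 0.10634069]
plate ((559.0723266601562, 152.3599853515625), (120.79124450683594, 120.13166809082031), 17.562862396240234)
```

Measurements: jig centre at (0.559, 0.152), yaw 0.306 rad, shaft about -1.04 rad, key elevation about 0.5 rad. I'll move above the shaft and grip its round sides.

{"op": "arm_command", "data": {"rows": [{"fingers":1,"x":-0.0295,"y":-0.02},{"fingers":1,"x":-0.0295,"y":-0.02},{"fingers":1,"x":-0.0295,"y":-0.02},{"fingers":1,"x":-0.0295,"y":-0.02},{"fingers":1,"x":-0.0295,"y":-0.02},{"fingers":1,"x":-0.0295,"y":-0.02},{"fingers":1,"x":-0.0295,"y":-0.02},{"fingers":1,"x":-0.0295,"y":-0.02},{"fingers":1,"x":-0.0295,"y":-0.02},{"fingers":1,"x":-0.0295,"y":-0.02}], "grip_force": 40}}

```text
validation failed for argument at $.ro...
```

```bash
cat > to.py <<'E'
import sys
from h import *
from scipy.spatial.transform import Rotation as R
o=r.get_obs(); M=R.from_rotvec(o['orientation']).as_matrix(); p=np.array(o['tcp_pos'])
t=np.array([float(a) for a in sys.argv[1:4]])
y=np.degrees(np.arctan2(M[1,1],M[0,1])); print('clk',round(o['clock'],2),'tcp',p.round(4),'zaxis',M[:,2].round(3),'y ang',y.round(2),'tool delta',(M.T@(t-p)).round(4))
print('q',np.round(o['joints'],2),'F',np.round(o['contact_force'],1),'M',np.round(o['moment'],2),'w',round(o['grip_width'],4),o['gripper_force'])
if len(sys.argv)>4: print('az',[((-(float(sys.argv[4])-y)+90)%180-90).__round__(2)])
E
python3 to.py .559 .152 .25 48.1
```

```text
clk 0.1 tcp [0.2841 0.6117 0.2494] zaxis [-0.001 -0.002 -1.   ] y ang 65.09 tool delta [-0.4429 -0.3012 -0.    ]
q [-1.24  0.48  0.02  1.56 -0.01  1.11 -0.08] F [ 0.1 -0.4 -0.3] M [-0.03 -0.   -0.07] w 0.085 0.0
az [np.float64(16.99)]
```

{"op": "arm_command", "data": {"rows": [{"fingers":1,"x":-0.0295,"y":-0.02,"z":0,"ax":0,"ay":0,"az":0},{"fingers":1,"x":-0.0295,"y":-0.02,"z":0,"ax":0,"ay":0,"az":0}], "grip_force": 40}}

```text
clock: 0.27
tcp_pos: [0.319, 0.5519, 0.2493]
orientation: [-0.67, -3.068, 0.001]
contact_force: [1.8, -0.9, -0.5]
grip_width: 0.0859
gripper_force: 0.0
```

{"op": "arm_command", "data": {"rows": [{"fingers":1,"x":-0.032,"y":-0.0215,"z":0,"ax":0,"ay":0,"az":0},{"fingers":1,"x":-0.032,"y":-0.0215,"z":0,"ax":0,"ay":0,"az":0},{"fingers":1,"x":-0.032,"y":-0.0215,"z":0,"ax":0,"ay":0,"az":0},{"fingers":1,"x":-0.032,"y":-0.0215,"z":0,"ax":0,"ay":0,"az":0},{"fingers":1,"x":-0.032,"y":-0.0215,"z":0,"ax":0,"ay":0,"az":0},{"fingers":1,"x":-0.032,"y":-0.0215,"z":0,"ax":0,"ay":0,"az":0},{"fingers":1,"x":-0.032,"y":-0.0215,"z":0,"ax":0,"ay":0,"az":0},{"fingers":1,"x":-0.032,"y":-0.0215,"z":0,"ax":0,"ay":0,"az":0},{"fingers":1,"x":0,"y":0,"z":0,"ax":0,"ay":0,"az":6},{"fingers":1,"x":0,"y":0,"z":0,"ax":0,"ay":0,"az":6}]}}

```text
clock: 1.1
tcp_pos: [0.4824, 0.2836, 0.2501]
orientation: [1.011, 2.974, -0.002]
contact_force: [-0.5, 1.0, -0.2]
grip_width: 0.0854
gripper_force: 0.0
```

```bash
python3 to.py .559 .152 .16 48.1
```

```text
clk 1.1 tcp [0.4824 0.2836 0.2501] zaxis [ 0.    -0.001 -1.   ] y ang 52.46 tool delta [-0.1409 -0.0576  0.0903]
q [-0.79  0.29  0.18  1.85 -0.06  1.01  0.33] F [-0.5  1.  -0.2] M [0.03 0.03 0.03] w 0.0854 0.0
az [np.float64(4.36)]
```

{"op": "arm_command", "data": {"rows": [{"fingers":1,"x":-0.035,"y":-0.014,"z":0,"ax":0,"ay":0,"az":0},{"fingers":1,"x":-0.035,"y":-0.014,"z":0,"ax":0,"ay":0,"az":0},{"fingers":1,"x":-0.035,"y":-0.014,"z":0,"ax":0,"ay":0,"az":0},{"fingers":1,"x":-0.03,"y":-0.014,"z":0,"ax":0,"ay":0,"az":0},{"fingers":1,"x":0,"y":0,"z":0,"ax":0,"ay":0,"az":4.4},{"fingers":1,"x":0,"y":0,"z":0,"ax":0,"ay":0,"az":0},{"fingers":1,"x":0,"y":0,"z":0,"ax":0,"ay":0,"az":0}]}}

```text
clock: 1.68
tcp_pos: [0.5546, 0.1616, 0.2499]
orientation: [-1.105, -2.94, 0.0]
contact_force: [0.3, 0.6, -0.3]
grip_width: 0.0855
gripper_force: 0.0
```

```bash
python3 to.py .559 .152 .16 48.1
```

```text
clk 1.68 tcp [0.5546 0.1616 0.2499] zaxis [-0.001  0.    -1.   ] y ang 48.79 tool delta [-0.0097 -0.0043  0.0899]
q [-0.6   0.32  0.26  1.81 -0.09  1.02  0.55] F [ 0.3  0.6 -0.3] M [ 0.01  0.04 -0.04] w 0.0855 0.0
az [np.float64(0.69)]
```

{"op": "arm_command", "data": {"rows": [{"fingers":1,"x":-0.0097,"y":-0.0043,"z":0,"ax":0,"ay":0,"az":0.7},{"fingers":1,"x":0,"y":0,"z":0.04,"ax":0,"ay":0,"az":0},{"fingers":1,"x":0,"y":0,"z":0.04,"ax":0,"ay":0,"az":0},{"fingers":1,"x":0,"y":0,"z":0,"ax":0,"ay":0,"az":0},{"fingers":1,"x":0,"y":0,"z":0,"ax":0,"ay":0,"az":0}]}}

```text
clock: 2.1
tcp_pos: [0.5578, 0.1519, 0.169]
orientation: [-1.122, -2.93, 0.005]
contact_force: [0.5, 0.4, 0.5]
grip_width: 0.0852
gripper_force: 0.0
```

```bash
python3 to.py .559 .1522 .094 48.1
```

```text
clk 2.1 tcp [0.5578 0.1519 0.169 ] zaxis [-0.005 -0.002 -1.   ] y ang 48.1 tool delta [-0.0008  0.0013  0.075 ]
q [-0.56  0.42  0.24  1.88 -0.13  0.86  0.58] F [0.5 0.4 0.5] M [ 0.03 -0.03 -0.04] w 0.0852 0.0
az [np.float64(0.0)]
```

{"op": "arm_command", "data": {"rows": [{"fingers":1,"x":-0.0005,"y":0.001,"z":0.025,"ax":0,"ay":0,"az":0},{"fingers":1,"x":0,"y":0,"z":0.025,"ax":0,"ay":0,"az":0},{"fingers":1,"x":0,"y":0,"z":0.025,"ax":0,"ay":0,"az":0},{"fingers":1,"x":0,"y":0,"z":0,"ax":0,"ay":0,"az":0},{"fingers":1,"x":0,"y":0,"z":0,"ax":0,"ay":0,"az":0}]}}

```text
clock: 2.52
tcp_pos: [0.5612, 0.1527, 0.0968]
orientation: [1.125, 2.933, 0.001]
contact_force: [-0.3, -0.1, -0.1]
grip_width: 0.0855
gripper_force: 0.0
```

```bash
python3 to.py .559 .1522 .094 48.1
```

```text
clk 2.52 tcp [0.5612 0.1527 0.0968] zaxis [ 0.001  0.    -1.   ] y ang 48.04 tool delta [ 0.0013 -0.0018  0.0028]
q [-0.54  0.52  0.22  1.92 -0.16  0.72  0.61] F [-0.3 -0.1 -0.1] M [ 0.02 -0.03  0.01] w 0.0855 0.0
az [np.float64(-0.06)]
```

{"op": "arm_command", "data": {"rows": [{"fingers":1,"x":0.001,"y":-0.0015,"z":0.002,"ax":0,"ay":0,"az":0},{"fingers":-1,"x":0,"y":0,"z":0,"ax":0,"ay":0,"az":0},{"fingers":-1,"x":0,"y":0,"z":0,"ax":0,"ay":0,"az":0},{"fingers":-1,"x":0,"y":0,"z":0,"ax":0,"ay":0,"az":0},{"fingers":-1,"x":0,"y":0,"z":0,"ax":0,"ay":0,"az":0},{"fingers":-1,"x":0,"y":0,"z":0,"ax":0,"ay":0,"az":0},{"fingers":-1,"x":0,"y":0,"z":0,"ax":0,"ay":0,"az":0},{"fingers":-1,"x":0,"y":0,"z":0,"ax":0,"ay":0,"az":0},{"fingers":-1,"x":0,"y":0,"z":0,"ax":0,"ay":0,"az":0}], "grip_force": 40}}

```text
clock: 3.27
tcp_pos: [0.5589, 0.1516, 0.0942]
orientation: [1.126, 2.933, 0.0]
contact_force: [-2.5, -1.9, 6.3]
grip_width: 0.0352
gripper_force: 39.5
```

```bash
python3 to.py .559 .1522 .094 107.6
```

```text
clk 3.27 tcp [0.5589 0.1516 0.0942] zaxis [ 0.  0. -1.] y ang 47.98 tool delta [0.0003 0.0005 0.0002]
q [-0.54  0.52  0.22  1.93 -0.16  0.71  0.61] F [-2.5 -1.9  6.3] M [-0.21  0.45  0.04] w 0.0352 39.50811130038346
az [np.float64(-59.62)]
```

{"op": "arm_command", "data": {"rows": [{"fingers":-1,"x":0,"y":0,"z":0,"ax":0,"ay":0,"az":-6},{"fingers":-1,"x":0,"y":0,"z":0,"ax":0,"ay":0,"az":-6},{"fingers":-1,"x":0,"y":0,"z":0,"ax":0,"ay":0,"az":-6},{"fingers":-1,"x":0,"y":0,"z":0,"ax":0,"ay":0,"az":-6},{"fingers":-1,"x":0,"y":0,"z":0,"ax":0,"ay":0,"az":-6},{"fingers":-1,"x":0,"y":0,"z":0,"ax":0,"ay":0,"az":-6},{"fingers":-1,"x":0,"y":0,"z":0,"ax":0,"ay":0,"az":-6},{"fingers":-1,"x":0,"y":0,"z":0,"ax":0,"ay":0,"az":-6},{"fingers":-1,"x":0,"y":0,"z":0,"ax":0,"ay":0,"az":-6},{"fingers":-1,"x":0,"y":0,"z":0,"ax":0,"ay":0,"az":-6}]}}

```text
clock: 4.1
tcp_pos: [0.5588, 0.1514, 0.0942]
orientation: [-0.498, 3.102, -0.0]
contact_force: [-2.0, -2.4, 6.4]
grip_width: 0.035
gripper_force: 39.6
```

```bash
python3 to.py .559 .1522 .094 107.6
```

```text
clk 4.1 tcp [0.5588 0.1514 0.0942] zaxis [ 0. -0. -1.] y ang 108.25 tool delta [-0.0004  0.0007  0.0002]
q [-0.33  0.51 -0.06  1.91  0.04  0.72  1.48] F [-2.  -2.4  6.4] M [-0.2   0.51 -0.1 ] w 0.035 39.58865312566559
az [np.float64(0.65)]
```

{"op": "arm_command", "data": {"rows": [{"fingers":1,"x":0,"y":0,"z":0,"ax":0,"ay":0,"az":0},{"fingers":1,"x":0,"y":0,"z":0,"ax":0,"ay":0,"az":0},{"fingers":1,"x":0,"y":0,"z":0,"ax":0,"ay":0,"az":0},{"fingers":1,"x":0,"y":0,"z":0,"ax":0,"ay":0,"az":0},{"fingers":1,"x":0,"y":0,"z":0,"ax":0,"ay":0,"az":0},{"fingers":1,"x":0,"y":0,"z":-0.03,"ax":0,"ay":0,"az":0},{"fingers":1,"x":0,"y":0,"z":-0.04,"ax":0,"ay":0,"az":0},{"fingers":1,"x":0,"y":0,"z":-0.04,"ax":0,"ay":0,"az":0},{"fingers":-1,"x":0,"y":0,"z":-0.03,"ax":0,"ay":0,"az":0}]}}

```text
clock: 4.85
tcp_pos: [0.5593, 0.1521, 0.2364]
orientation: [-0.49, 3.101, 0.001]
contact_force: [0.9, 0.7, -0.4]
grip_width: 0.0752
gripper_force: 0.0
```

```bash
python3 - <<'E'
from meas import *
c=np.array([.559,.1523]); a=.3065
J=np.array([[np.cos(a),-np.sin(a)],[np.sin(a),np.cos(a)]])
print('press pt world', c+J@[-.064,-.070], c+J@[-.064,-.055])
im,P,f=grab('top'); save('pics/top1.png',cv2.resize(im[140:260,180:330],None,fx=4,fy=4,interpolation=cv2.INTER_CUBIC))
Q,pl=measure(P)
S=Q[(Q[:,2]>.109)&(Q[:,2]<.12)&(np.hypot(*(Q[:,:2]-c).T)<.03)]
print(len(S)); 
if len(S)>50: x,_=fitshaft(S[:,:2]); print(x,'shaft val',(x[2]-np.pi-a+np.pi)%(2*np.pi)-np.pi)
E
python3 to.py .5145 .0663 .2
```

```text
press pt world [0.51910334 0.06625201] [0.51457749 0.08055294]
0
clk 4.9 tcp [0.5622 0.153  0.2422] zaxis [ 0.011  0.004 -1.   ] y ang 107.92 tool delta [ 0.0725 -0.0678  0.0413]
q [-0.33  0.33 -0.05  1.8   0.02  1.    1.49] F [2.6 0.9 4. ] M [ 0.1  -0.17 -0.  ] w 0.0687 0.0
```

View pics/top1.png

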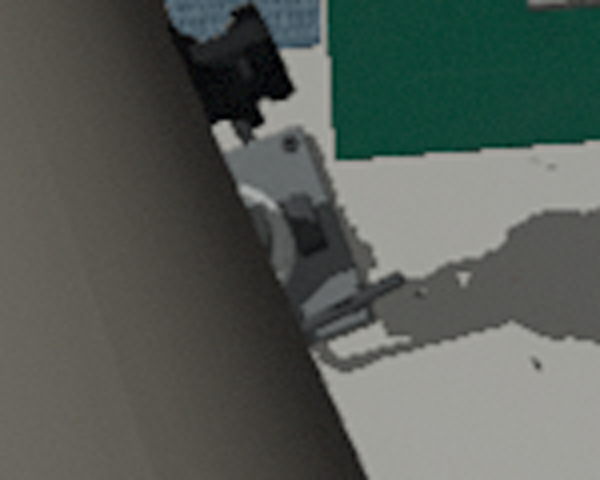

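{"op": "arm_command", "data": {"rows": [{"fingers":-1,"x":0.0225,"y":-0.023,"z":0,"ax":0,"ay":0,"az":0},{"fingers":-1,"x":0.0225,"y":-0.023,"z":0,"ax":0,"ay":0,"az":0},{"fingers":-1,"x":0.0225,"y":-0.023,"z":0,"ax":0,"ay":0,"az":0},{"fingers":-1,"x":0,"y":0,"z":0.02,"ax":0,"ay":0,"az":0},{"fingers":-1,"x":0,"y":0,"z":0.02,"ax":0,"ay":0,"az":0},{"fingers":-1,"x":0,"y":0,"z":0,"ax":0,"ay":0,"az":0},{"fingers":-1,"x":0,"y":0,"z":0,"ax":0,"ay":0,"az":0}]}}

```text
clock: 5.48
tcp_pos: [0.5151, 0.0653, 0.1926]
orientation: [0.49, -3.101, 0.0]
contact_force: [1.3, -0.9, 0.4]
grip_width: -0.0004
gripper_force: 0.0
```

```bash
cat > look.py <<'E'
from meas import *
import sys
c=np.array([.559,.1523]); a=.3065
im,P,f=grab('top'); im2,P2,_=grab('scene')
A=cv2.resize(im[140:260,180:330],(500,400),interpolation=cv2.INTER_CUBIC); B=cv2.resize(im2[130:250,220:340],(300,300),interpolation=cv2.INTER_CUBIC)
C=np.zeros((400,800,3),np.uint8); C[:,:500]=A; C[:300,500:]=B; save(sys.argv[1],C)
Q,pl=measure(P)
S=Q[(Q[:,2]>.109)&(Q[:,2]<.12)&(np.hypot(*(Q[:,:2]-c).T)<.03)]
print(len(S)); 
if len(S)>50: x,_=fitshaft(S[:,:2]); print(x,'shaft val',(x[2]-a)%(2*np.pi)-np.pi)
E
python3 look.py pics/l2.png; python3 to.py .5191 .0663 .125 107.6
```

```text
0
clk 5.58 tcp [0.5165 0.0658 0.194 ] zaxis [ 0.001  0.    -1.   ] y ang 108.01 tool delta [-0.0026 -0.0003  0.0691]
q [-0.22  0.29 -0.03  1.98  0.01  0.87  1.63] F [0.4 0.4 0.1] M [0.04 0.01 0.05] w 0.0003 0.0
az [np.float64(0.41)]
```

View pics/l2.png

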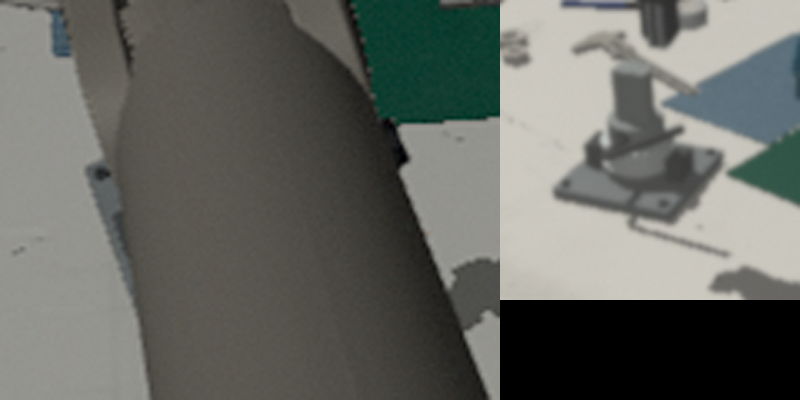

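The scene view shows the keyed shaft, with its top at (632,70) and the flat towards the camera. The arm hides it from the top camera, so I'll measure the flat from scene depth.

Run:
```python
from meas import *
from scipy.optimize import least_squares
c=np.array([.559,.1523]); a=.3065
im,P,f=grab('scene')
Q=P.reshape(-1,3); m=(Q[:,2]>.075)&(Q[:,2]<.110)&(np.hypot(*(Q[:,:2]-c).T)<.026); S=Q[m][:,:2]; print(len(S))
def res(p):
    d=S-c-p[1:]; n=np.array([np.cos(p[0]),np.sin(p[0])])
    return np.maximum(np.hypot(*d.T)-.018,d@n-.009)
for v in np.arange(-1.2,1.21,.2):
    s=least_squares(res,[np.pi+a+v,0,0],loss='soft_l1',f_scale=.001,bounds=([np.pi+a+v-.3,-.005,-.005],[np.pi+a+v+.3,.005,.005])); print(round(v,2),'val',round(s.x[0]-np.pi-a,3),s.x[1:].round(4),s.cost*1e6)
```

```text
227
-1.2 val -1.5 [0.005  0.0012] 401.00464397268183
-1.0 val -0.7 [0.0009 0.0006] 496.9400109241533
-0.8 val -0.5 [0.0002 0.0001] 413.0223609954609
-0.6 val -0.3 [-0.0001 -0.0004] 290.5159405120098
-0.4 val -0.1 [ 0.     -0.0007] 153.6109562099752
-0.2 val 0.02 [ 0.0001 -0.0009] 114.96014062392075
-0.0 val 0.02 [ 0.0001 -0.0009] 114.9601406144479
0.2 val 0.025 [ 0.0001 -0.0009] 114.98966476386653
0.4 val 0.1 [ 0.0001 -0.001 ] 128.4221467772553
0.6 val 0.3 [ 0.0002 -0.0018] 259.187551524695
0.8 val 0.5 [ 0.0021 -0.005 ] 408.34093477811507
1.0 val 0.7 [ 0.0029 -0.005 ] 491.3629285760693
1.2 val 0.9 [ 0.004 -0.005] 558.0076999904819
```

The shaft now reads 0.02 rad. Next I'll press the key.

{"op": "arm_command", "data": {"rows": [{"fingers":-1,"x":-0.0025,"y":0,"z":0.03,"ax":0,"ay":0,"az":0},{"fingers":-1,"x":0,"y":0,"z":0.03,"ax":0,"ay":0,"az":0},{"fingers":-1,"x":0,"y":0,"z":0.01,"ax":0,"ay":0,"az":0},{"fingers":-1,"x":0,"y":0,"z":0.01,"ax":0,"ay":0,"az":0},{"fingers":-1,"x":0,"y":0,"z":0.01,"ax":0,"ay":0,"az":0},{"fingers":-1,"x":0,"y":0,"z":0.008,"ax":0,"ay":0,"az":0},{"fingers":-1,"x":0,"y":0,"z":0,"ax":0,"ay":0,"az":0},{"fingers":-1,"x":0,"y":0,"z":0,"ax":0,"ay":0,"az":0}]}}

```text
clock: 6.3
tcp_pos: [0.5184, 0.0661, 0.0955]
orientation: [-0.491, 3.103, 0.0]
contact_force: [0.1, 0.4, 0.4]
grip_width: 0.0003
gripper_force: 0.0
```

```bash
python3 to.py .5191 .0663 .079 107.6
```

```text
clk 6.3 tcp [0.5184 0.0661 0.0955] zaxis [ 0.  0. -1.] y ang 107.99 tool delta [-0.0007 -0.0001  0.0165]
q [-0.22  0.44 -0.03  2.04  0.02  0.66  1.62] F [0.1 0.4 0.4] M [-0.03  0.02 -0.01] w 0.0003 0.0
az [np.float64(0.39)]
```

{"op": "arm_command", "data": {"rows": [{"fingers":-1,"x":0,"y":0,"z":0.006,"ax":0,"ay":0,"az":0},{"fingers":-1,"x":0,"y":0,"z":0.005,"ax":0,"ay":0,"az":0},{"fingers":-1,"x":0,"y":0,"z":0.004,"ax":0,"ay":0,"az":0},{"fingers":-1,"x":0,"y":0,"z":0,"ax":0,"ay":0,"az":0},{"fingers":-1,"x":0,"y":0,"z":0,"ax":0,"ay":0,"az":0}]}}

```text
clock: 6.72
tcp_pos: [0.5179, 0.0661, 0.08]
orientation: [0.491, -3.102, -0.0]
contact_force: [0.6, 0.4, -0.4]
grip_width: 0.0002
gripper_force: 0.0
```

```bash
python3 look.py pics/l3.png; python3 to.py .5191 .0663 .079 107.6
```

```text
32
clk 6.82 tcp [0.5179 0.0661 0.0802] zaxis [-0.001  0.    -1.   ] y ang 107.99 tool delta [-0.0012 -0.0002  0.0012]
q [-0.22  0.46 -0.03  2.05  0.02  0.63  1.62] F [-0.3  0.   1.2] M [-0.04 -0.03 -0.03] w -0.0003 0.0
az [np.float64(0.39)]
```

View pics/l3.png

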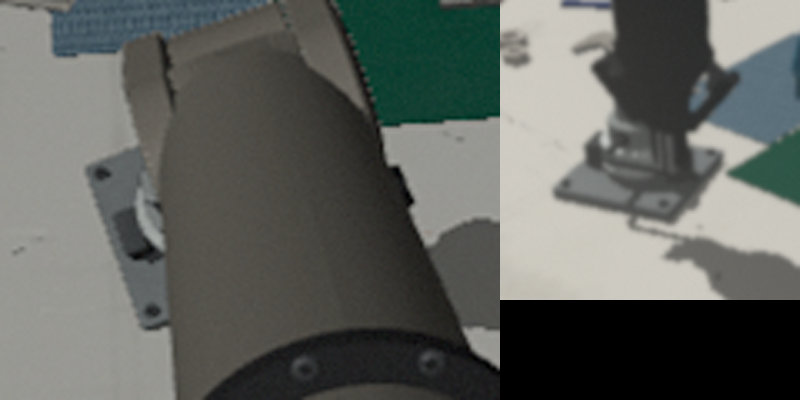

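The key arm at right-panel (600,155) to (660,165) looks nearly level under the fingers. I'll press slightly further to feel the stop.

{"op": "arm_command", "data": {"rows": [{"fingers":-1,"x":0,"y":0,"z":0.002,"ax":0,"ay":0,"az":0},{"fingers":-1,"x":0,"y":0,"z":0.001,"ax":0,"ay":0,"az":0},{"fingers":-1,"x":0,"y":0,"z":0,"ax":0,"ay":0,"az":0},{"fingers":-1,"x":0,"y":0,"z":0,"ax":0,"ay":0,"az":0},{"fingers":-1,"x":0,"y":0,"z":0,"ax":0,"ay":0,"az":0}]}}

```text
clock: 7.23
tcp_pos: [0.5184, 0.0661, 0.0784]
orientation: [-0.491, 3.103, 0.0]
contact_force: [-2.7, -0.2, 12.1]
grip_width: -0.0002
gripper_force: 6.2
```

The stop shows as 12 N. I'll lift clear and verify.

{"op": "arm_command", "data": {"rows": [{"fingers":-1,"x":0,"y":0,"z":-0.01,"ax":0,"ay":0,"az":0},{"fingers":-1,"x":0,"y":0,"z":-0.03,"ax":0,"ay":0,"az":0},{"fingers":-1,"x":0,"y":0,"z":-0.04,"ax":0,"ay":0,"az":0},{"fingers":-1,"x":0,"y":0,"z":-0.04,"ax":0,"ay":0,"az":0},{"fingers":-1,"x":0,"y":-0.03,"z":-0.02,"ax":0,"ay":0,"az":0},{"fingers":-1,"x":0,"y":-0.03,"z":0,"ax":0,"ay":0,"az":0},{"fingers":-1,"x":0,"y":-0.03,"z":0,"ax":0,"ay":0,"az":0},{"fingers":-1,"x":0,"y":0,"z":0,"ax":0,"ay":0,"az":0},{"fingers":-1,"x":0,"y":0,"z":0,"ax":0,"ay":0,"az":0}]}}

```text
clock: 7.98
tcp_pos: [0.5461, -0.0216, 0.2176]
orientation: [-0.485, 3.104, -0.001]
contact_force: [-0.0, 0.6, -1.5]
grip_width: 0.0001
gripper_force: 0.0
```

```bash
python3 look.py pics/l4.png
python3 - <<'E'
from meas import *
from scipy.optimize import least_squares
c=np.array([.559,.1523]); a=.3065
im,P,f=grab('scene')
Q=P.reshape(-1,3); m=(Q[:,2]>.075)&(Q[:,2]<.110)&(np.hypot(*(Q[:,:2]-c).T)<.026); S=Q[m][:,:2]; print(len(S))
def res(p):
    d=S-c-p[1:]; n=np.array([np.cos(p[0]),np.sin(p[0])])
    return np.maximum(np.hypot(*d.T)-.018,d@n-.009)
s=least_squares(res,[np.pi+a,0,0],loss='soft_l1',f_scale=.001); print('shaft',s.x[0]-np.pi-a,s.x[1:])
J=np.array([[np.cos(a),np.sin(a)],[-np.sin(a),np.cos(a)]]); L=(Q[:,:2]-c)@J.T
k=(abs(L[:,0]+.066)<.006)&(L[:,1]<-.01)&(L[:,1]>-.1)&(Q[:,2]>.03)&(Q[:,2]<.12)
print(k.sum(),'slope',np.polyfit(L[k,1],Q[k,2],1))
o=r.get_obs(); print(o['clock'],o['contact_force'])
E
```

```text
207
[0.55884391 0.15222534 3.44840549] shaft val 0.000312834963464681
228
shaft 0.03045451481742245 [ 0.00029632 -0.00097115]
138 slope [-0.00417345  0.05877865]
8.1333 [-0.16298873  0.21396266 -0.15516764]
```

View pics/l4.png

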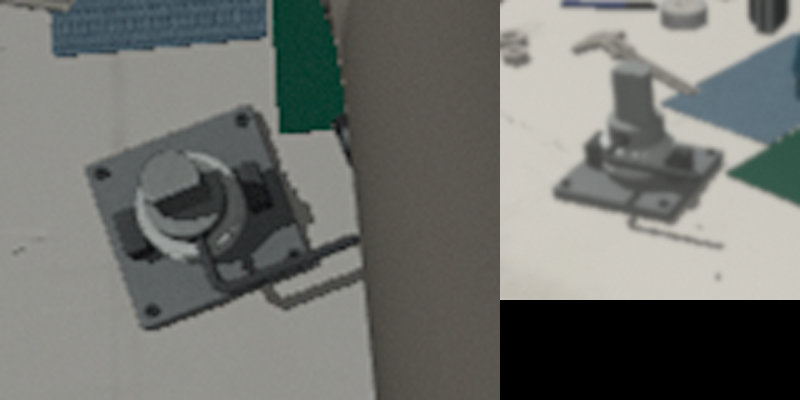

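The flat faces the setscrew (0.00 rad from top, 0.03 rad from scene), and the key lies level with a slope of about 0. The arm touches nothing.

```bash
python3 -c "
from bench import r
print(r.hand_in())"
```

```text
the job is handed in; nothing more can be done
None
```

I turned the keyed jig's shaft until its flat faced the setscrew (0.00–0.03 rad by camera), pressed the key down level to its stop, left the finished jig alone, let go clear of everything and handed in at about 8 s; `hand_in` returned no verdict.

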